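Uncover the wafer chuck

ROBOT

A 7-joint arm with a two-finger parallel gripper is mounted at the origin on the work surface. World frame = base frame: x ahead of the robot, y to its left, z up, the work surface at z = 0. Lengths are in m, angles in rad, forces in N, time in s.
With the tool pointing down it reaches from about 0.35 to 0.9 m from the base axis. Payload 8.1 kg.
Tool frame: the origin (TCP) lies between the finger pads; the fingertips stand 17 mm ahead of it and the grasp point (between the pads) lies 2 mm behind it; z points along the fingers, y is the direction in which the jaws open and shut (so a half turn about z gives the same grasp; the last joint's range is limited). The gripper opens to 92 mm and grips with 3 to 60 N. Pads are 19 mm wide; open, the fingers measure 130 mm over their backs; the gripper's body (75 mm by 190 mm) begins 47 mm behind the grasp point.
Start: joints at [-1.212, 0.434, 0.025, 1.573, -0.012, 1.134, -0.075], TCP at [0.279, 0.56, 0.244] pointing down, gripper open.
Joint ranges: [-2.62, 2.62], [-0.44, 2.09], [-1.27, 1.32], [0.08, 2.57], [-1.32, 4.46], [0.12, 2], [-2.74, 2.74]. Speed limits (rad/s): [2.22, 2.22, 3.01, 3.01, 3.14, 3.14, 3.14].

INTERFACE

Orientations are given as a rotation vector (axis times angle).
In Python, from cell import arm gives the robot as it stands. The module is installed in compiled form; this text tells all that it offers.
- The arm moves only by the shell command python3 -m crank 'ROWS' [FORCE]. ROWS is JSON, a list of rows, each a list of 5 numbers: the opening, from 0 (shut) to 1 (fully open), then the shift along the world's x, y, z normalised to -1 to 1, where 1 is 40 cm, then the turn about the world's z normalised to -1 to 1, where 1 is 60 degrees. In form: [[fingers, tx, ty, tz, twist], ...]. A call has exactly 8 rows; each row shifts and turns the commanded pose from where the row before left it; what a row does not reach is not made up. A row lasts 1/12 s, in which the tool goes at most 41.7 mm and 7.16 degrees, less where a joint would pass 70% of its speed; a pose out of reach is approached as far as the arm can. A call with a number of a shift or a turn outside -1 to 1 is refused whole. A call with a gripper value outside its range is refused whole. The fingers move at their own pace and stop on an object; FORCE is the grip in N (left out, the last holds). Time passes only in rows, so rows that do not move let the fingers close, or fill a call up. It gives the time, the measured TCP pose, the force and the opening at its end, in the units of the state.
- arm.observe(): the state, without advancing time (a new reading comes with each control period).
- arm.get_image(name): name is "scene" or "top" or "wrist"; returns the picture (400x640x3 uint8, red, green, blue); there is no depth.
- arm.get_calibration(name): a dict with "intrinsics" (3x3 intrinsics, pixels), "extrinsics" (4x4, takes a point from camera to world coordinates). Camera axes: x right, y down, z forward; pixel columns grow to the right and rows downward; lengths in m; the calibration is good to about 2 mm. A picture is of the moment at which its call begins: read the wrist's pose just before it. get_calibration takes no time and is no camera call; for the wrist camera it gives the pose at the moment of the call.
- arm.sign_off(): hands the job in, once; it reports no verdict.
The state is a dict: "clock": time; "joints": joint angles; "dq": joint speeds; "joint_efforts": joint torques, N m; "position": TCP position; "ee_rot": TCP orientation; "force": force on the tool from outside, world axes, zero at the start; "ft_torque": the same for the moment, N m; "width": opening from 0.0 (shut) to 1.0 (fully open).
Only numpy, scipy, OpenCV 4.12 (cv2) and the standard library are available. Lean on these libraries where they do the work, as an engineer would, in place of code of your own. Each camera call takes 0.05 s, during which the arm holds its last target.

TASK

The wafer on the inspection station is wanted: first swing the inspection head by its top knob fully aside to its stop, then take the spare lens off the dust cover and stand it gently upright in the shallow lens tray. Then tip the dust cover up by its tab, rocking it a good 15 degrees on its far edge so that nothing drags across the wafer, lift it off and lay it gently, tab up and lying flat, wholly on the square mat. Let nothing touch the bare wafer, keep the lens upright, and leave everything else on the bench where it is.

Things in the scene. Friction and masses are not known exactly. Their poses are not given: they have to be found in the camera images.
- head (a joint): angle (rad) of the inspection head's level swing arm about its upright pillar. 0: head right over the middle of the chuck; grows as the head swings clockwise seen from above, off the chuck and round to the robot's left; stops at -0.35 and 1.35 (fully aside). Stiff hinge, stays where it is left; about 2 N at the knob moves it
- head_knob (a point): middle of the grip of the round black knob on top of the inspection head: 30 mm diameter, 38 mm high, upright; this point is 15 mm under its top, 274 mm above the bench, and moves on a circle of 184 mm radius about head_hinge. Under it the head: camera body 60 mm square, top 244 mm above the bench, and ring light 90 mm across, underside 165 mm above the bench
- head_hinge (a point): point on the upright axis of the swing arm, at the height of head_knob. The fixed steel pillar under it is 32 mm thick; the arm's bearing on top of it, 50 mm thick, ends 241 mm above the bench
- chuck_top (a point): centre of the station's aluminium chuck ring at its upper edge (78 mm above the bench), on which the cover rests. Ring 135 mm outside, 117 mm inside diameter; the bare wafer lies in it 7 mm below that edge. Round black platform under it: 200 mm across, top 60 mm above the bench; base plate 240 x 300 mm, 18 mm high. Axes: x to the station's back, y to its pillar side
- lens_mid (a point): spare lens, a black round barrel standing upright on its wide end on the dust cover: 45 mm diameter up to 52 mm, then a steel mount of 36 mm diameter up to 68 mm, about 220 g. Point on its axis half-way up, 34 mm above its underside; z points up its axis
- cover_mid (a point): aluminium dust cover, a flat round lid 150 mm across, 11 mm high, about 150 g: 3 mm plate with a skirt reaching 8 mm down round the chuck ring with 4 mm play; only its weight holds it on. Point on its axis half-way up, 5.5 mm above the skirt's edge; its x points from the tab to the far edge (the edge it rocks on), z up
- cover_tab (a point): middle of the cover's upright tab, a plate standing on the rim: 44 mm wide (along the cover's y), 4 mm thick (along x), rising 37 mm from the cover's top face. This point is 71 mm from the cover's axis (towards its -x), 19 mm above its top face and 30 mm above the skirt's lower edge; axes as cover_mid
- cover_heel (a point): lower edge of the cover's skirt opposite the tab, 74.5 mm from its axis
- mat_top (a point): centre of the top face of the square rubber mat for the cover: 200 x 200 mm, 4 mm thick, lying on the bench; axes along its sides
- tray_floor (a point): centre of the inner floor of the small shallow lens tray: 116 x 116 mm outside, 108 x 108 mm inside, floor 4 mm above the bench, walls 14 mm high; axes along its sides
- lens: the spare lens, origin at the centre of its underside, z up its axis
- cover: the dust cover, origin on its axis at the skirt's lower edge, axes as cover_mid
- wafer: the wafer on the chuck, 100 mm across; must not be touched
- mat: the square mat, origin under its centre
- tray: the lens tray, origin under its centre
- solvent: white bottle, 54 mm diameter, 150 mm high; leave alone. Origin at the centre of its underside
- jar: brown glass jar with black lid, 48 mm diameter, 85 mm high; leave alone. Origin at the centre of its underside
- diebox: stack of black chip trays, 60 x 60 mm, 33 mm high; leave alone. Origin at the centre of its underside
- weight: small hold-down weight, aluminium disc 64 mm across with a black grip on top, 44 mm high; leave alone. Origin at the centre of its underside
- driver: black-handled screwdriver lying along its x, 150 mm long, 30 mm thick at most; leave alone
- vacpen: vacuum pen lying along its x, about 170 mm long, 14 mm high; leave alone
- waferbox: round white wafer box, 102 mm across, 16 mm high; leave alone. Origin at the centre of its underside
Not all that is in view belongs to the job. Of the things like the cover, leave any that is orange; of the rest the smaller one is meant.

How it is judged:
By the outcome, as a careful person would: the job done as asked, in the order asked, and still so for the second after the job is handed in, with the robot touching nothing.
It also fails if it takes over 72 s, if anything falls off the work surface, if the arm or the gripper's body presses on something with over 40 N, if the wrist force passes 120 N, or if a joint passes its speed limit or range.

## Working session

There is one attempt and no reset: what is moved stays moved. The work goes in short steps, Python scripts to look and compute and a shell command to move; the robot and the scene stay as the last step left them, time stands still between calls to the robot, and variables do not carry over. Pictures are saved under pics/ and viewed, and the job is handed in when it is done.

```bash
mkdir -p pics; ls
python3 - <<'E'
from cell import arm
import cv2,numpy as np
print(arm.observe())
for n in ["scene","top","wrist"]:
    c=arm.get_calibration(n); print(n,np.round(c["intrinsics"],1).tolist(),np.round(c["extrinsics"],4).tolist())
    cv2.imwrite(f"pics/{n}0.png",arm.get_image(n)[:,:,::-1])
E
```

```text
pics
{'clock': 0.0, 'joints': array([-1.21159888,  0.43524916,  0.02496958,  1.5741068 , -0.01160007,
        1.13396683, -0.07509125]), 'dq': array([ 0.00107231,  0.00062417,  0.00076036, -0.00059166, -0.00056705,
       -0.00162415,  0.00079922]), 'joint_efforts': array([ 1.15028459e-03, -6.67854238e+01,  9.86187011e-01, -3.14474702e+01,
       -6.02759072e-02,  4.23740828e-02,  1.86851898e-04]), 'position': array([0.27830664, 0.55907888, 0.24292489]), 'ee_rot': array([-7.18999109e-01, -3.05798027e+00,  2.46522479e-03]), 'force': array([-7.34059035e-04, -1.29568540e+00, -5.47503678e-01]), 'ft_torque': array([-0.01129894,  0.0022407 ,  0.0188583 ]), 'width': 1.0001749974666487}
scene [[402.7, 0.0, 315.7], [0.0, 402.7, 198.6], [0.0, 0.0, 1.0]] [[0.4817, 0.5338, -0.695, 1.4585], [0.8763, -0.2999, 0.3771, -0.4886], [-0.0072, -0.7907, -0.6122, 0.9918], [0.0, 0.0, 0.0, 1.0]]
top [[491.3, 0.0, 314.8], [0.0, 491.3, 202.7], [0.0, 0.0, 1.0]] [[0.0241, -0.9954, 0.0931, 0.378], [-0.9997, -0.0244, -0.0019, 0.0312], [0.0041, -0.0931, -0.9957, 1.563], [0.0, 0.0, 0.0, 1.0]]
wrist [[289.7, 0.0, 319.1], [0.0, 289.7, 197.0], [0.0, 0.0, 1.0]] [[0.4449, 0.8538, 0.2704, 0.2035], [0.8956, -0.4241, -0.1347, 0.5951], [-0.0003, 0.3021, -0.9533, 0.3839], [0.0, 0.0, 0.0, 1.0]]
```

View pics/scene0.png

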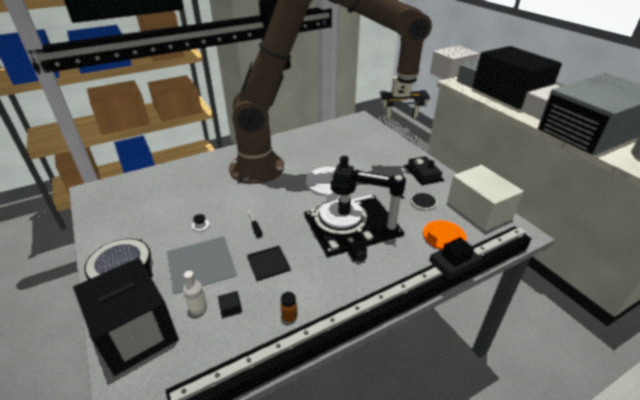

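View pics/top0.png

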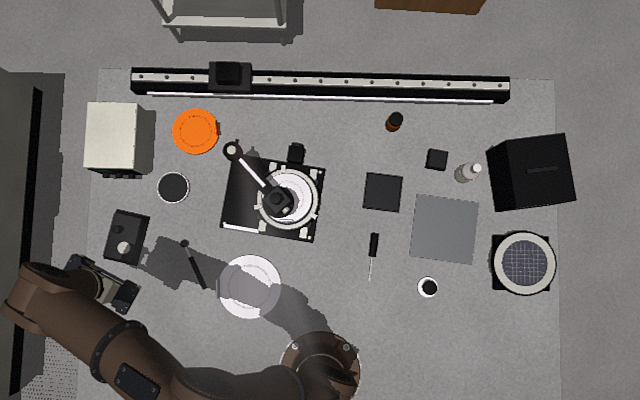

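View pics/wrist0.png

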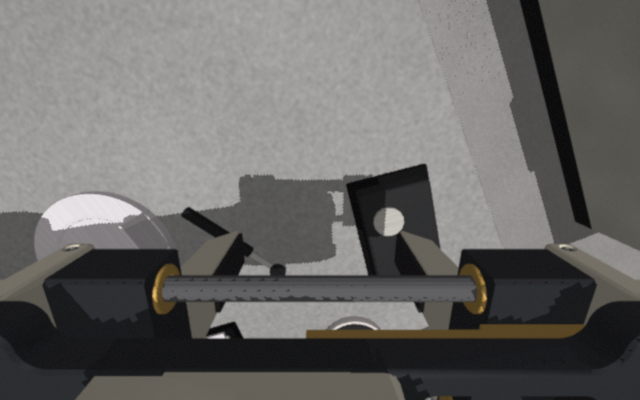

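```bash
cat > h.py <<'E'
from cell import arm
import cv2,numpy as np
from scipy.spatial.transform import Rotation as R
def ray(n,u,v,c=None):
    c=c or arm.get_calibration(n); K=c["intrinsics"];E=np.array(c["extrinsics"])
    d=E[:3,:3]@np.linalg.solve(K,[u,v,1]); return E[:3,3],d
def onz(n,u,v,z,c=None):
    o,d=ray(n,u,v,c); return o+d*(z-o[2])/d[2]
def proj(n,p,c=None):
    c=c or arm.get_calibration(n); E=np.array(c["extrinsics"]); q=E[:3,:3].T@(np.array(p)-E[:3,3]); q=c["intrinsics"]@q; return q[:2]/q[2]
def tri(a,b):
    A=[];B=[]
    M=np.zeros((3,3));y=np.zeros(3)
    for o,d in (a,b):
        d=d/np.linalg.norm(d);P=np.eye(3)-np.outer(d,d);M+=P;y+=P@o
    return np.linalg.solve(M,y)
def crop(src,dst,x0,y0,x1,y1,s):
    im=cv2.imread(src)[y0:y1,x0:x1]; cv2.imwrite(dst,cv2.resize(im,None,fx=s,fy=s,interpolation=cv2.INTER_CUBIC))
def snap(n,f):
    cv2.imwrite(f,arm.get_image(n)[:,:,::-1])
def st():
    s=arm.observe(); print(round(s['clock'],2),s['position'].round(4),R.from_rotvec(s['ee_rot']).as_matrix().round(3).tolist(),'F',s['force'].round(1),'w',round(s['width'],3),'j',s['joints'].round(2))
E
python3 - <<'E'
from h import *
crop('pics/top0.png','pics/t0a.png',205,110,345,260,5 if 0 else 4)
crop('pics/scene0.png','pics/s0a.png',280,140,480,280,4)
for nm,u,v,z in [('hinge',232,150,.241),('knob',279,203,.289),('chuckcover',288,198,.09),('bigdisc',249,287,.011),('orange',195,131,.01),('tray',384,192,.01),('mat',444,229,.004),('rdisc',172,187,.016)]:
    print(nm,onz('top',u,v,z).round(3))
print(proj('top',[0.6,.1,.0]))
E
```

```text
hinge [0.641 0.258 0.241]
knob [0.494 0.122 0.289]
chuckcover [0.528 0.11  0.09 ]
bigdisc [0.254 0.227 0.011]
orange [0.745 0.419 0.01 ]
tray [ 0.563 -0.191  0.01 ]
mat [ 0.45  -0.384  0.004]
rdisc [0.562 0.482 0.016]
[293.0701025  178.69682462]
```

View pics/t0a.png

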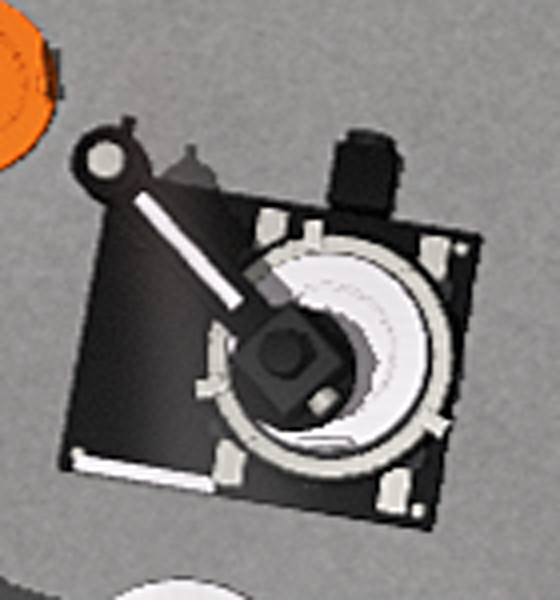

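View pics/s0a.png

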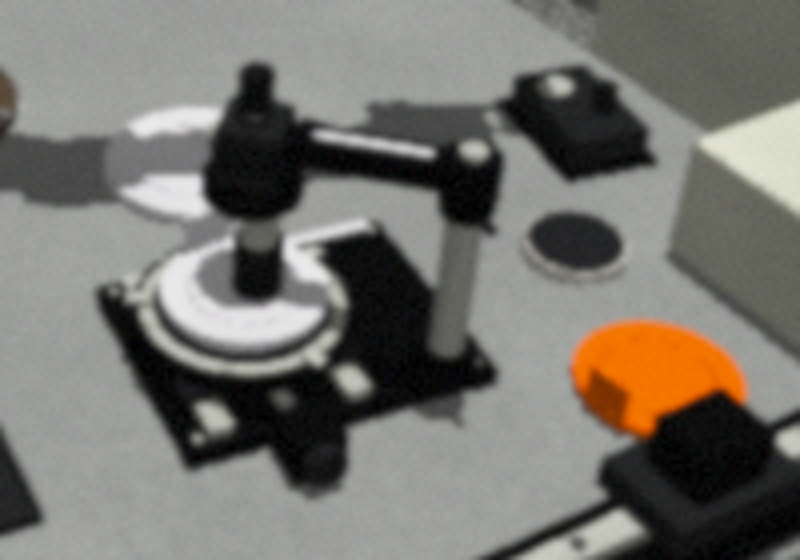

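Run:
```python
from h import *
T=lambda x,y:(205+(x+.5)/4-.5,110+(y+.5)/4-.5)
S=lambda x,y:(280+(x+.5)/4-.5,140+(y+.5)/4-.5)
print('knobtop',tri(ray('top',*T(285,353)),ray('scene',*S(257,72))).round(4), onz('top',*T(285,353),.289).round(4))
print('bearing',tri(ray('top',*T(105,158)),ray('scene',*S(475,150))).round(4), onz('top',*T(105,158),.241).round(4))
for p in [(105,190),(480,236),(435,528),(62,470)]: print('base corner',onz('top',*T(*p),.018).round(4))
crop('pics/top0.png','pics/t0b.png',345,120,505,310,3)
```

```text
knobtop [0.5085 0.1321 0.2854] [0.5074 0.1306 0.289 ]
bearing [0.6421 0.2605 0.2446] [0.643  0.2613 0.241 ]
base corner [0.6618 0.2991 0.018 ]
base corner [ 6.322e-01 -2.000e-04  1.800e-02]
base corner [0.4   0.03  0.018]
base corner [0.4384 0.3239 0.018 ]
```

View pics/t0b.png

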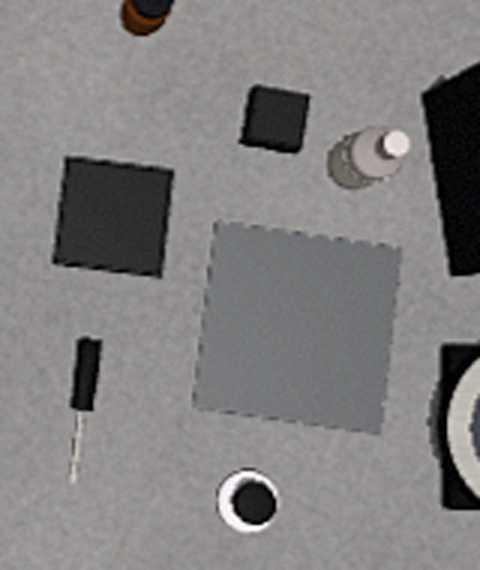

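```bash
python3 -m crank '[[1,0,0,0.098,0],[1,0,0,0.098,0],[1,0.01,-0.02,0.098,0],[1,0.048,-0.088,0,0],[1,0.048,-0.088,0,0],[1,0.048,-0.088,0,0],[1,0.048,-0.088,0,0],[1,0.048,-0.088,0,0]]' 15; python3 -c "
from h import *
st()
T=lambda x,y:(205+(x+.5)/4-.5,110+(y+.5)/4-.5)
c=onz('top',*T(335,355),.06);h=np.array([.6425,.261]);print(c)
r=c[:2]-h;print(np.linalg.norm(r))
for a in np.arange(0.2,1.4,.1):
  print(a.round(2),(h+R.from_euler('z',-a).as_matrix()[:2,:2]@r*.184/np.linalg.norm(r)).round(4))
"
```

```text
clock: 0.82
position: [0.379, 0.3736, 0.3612]
ee_rot: [-0.719, -3.058, 0.0]
force: [1.7, 0.5, 0.6]
width: 0.995
0.82 [0.379  0.3736 0.3612] [[-0.895, 0.445, -0.0], [0.445, 0.895, -0.0], [0.0, -0.0, -1.0]] F [1.7 0.5 0.6] w 0.995 j [-0.97  0.2   0.11  1.61 -0.02  1.33  0.25]
[0.53010475 0.1100636  0.06      ]
0.18818737296474752
0.2 [0.5055 0.1382]
0.3 [0.4939 0.1525]
0.4 [0.4838 0.1679]
0.5 [0.4753 0.1842]
0.6 [0.4685 0.2012]
0.7 [0.4634 0.2189]
0.8 [0.4601 0.237 ]
0.9 [0.4586 0.2553]
1.0 [0.4589 0.2737]
1.1 [0.4611 0.292 ]
1.2 [0.4651 0.3099]
1.3 [0.4709 0.3274]
```

```bash
python3 -m crank '[[1,0.046,-0.0865,0,0],[1,0.046,-0.0865,0,0],[1,0.046,-0.0865,0,0],[1,0.046,-0.0865,0,0],[1,0.046,-0.0865,0,0],[1,0.046,-0.0865,0,0],[1,0.046,-0.0865,0,0],[1,0,0,0,0]]'; python3 -c "
from h import *
st()
snap('wrist','pics/w1.png')"
```

```text
clock: 1.48
position: [0.5102, 0.1245, 0.3615]
ee_rot: [0.735, 3.052, -0.005]
force: [0.1, -1.0, 0.8]
width: 1.0
1.48 [0.5102 0.1245 0.3615] [[-0.89, 0.455, 0.002], [0.455, 0.89, -0.004], [-0.003, -0.002, -1.0]] F [ 0.1 -1.   0.8] w 1.0 j [-0.59  0.19  0.3   1.64 -0.05  1.32  0.82]
```

View pics/w1.png

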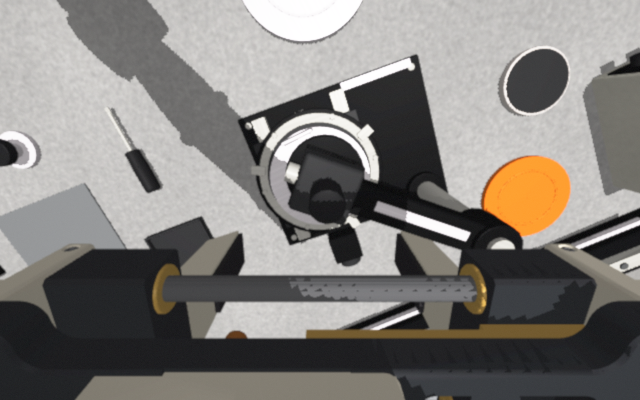

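```bash
python3 -c "
from h import *
st()
print(onz('wrist',327,188,.289).round(4)); print(onz('wrist',503,240,.241).round(4))"
```

```text
1.53 [0.5088 0.1286 0.3613] [[-0.892, 0.453, 0.001], [0.453, 0.892, -0.002], [-0.001, -0.001, -1.0]] F [-0.7  1.7 -0. ] w 0.999 j [-0.59  0.19  0.3   1.64 -0.05  1.32  0.81]
[0.4909 0.1432 0.289 ]
[0.6307 0.2702 0.241 ]
```

```bash
python3 -m crank '[[1,0,0,0,0],[1,0,0,0,0],[1,0,0,0,0],[1,0,0,0,0],[1,0,0,0,0],[1,0,0,0,0],[1,0,0,0,0],[1,0,0,0,0]]' >/dev/null; python3 -c "
from h import *
st()
snap('wrist','pics/w2.png'); st();print(arm.get_calibration('wrist'))
crop('pics/w2.png','pics/w2a.png',230,40,530,270,2.6)"
```

```text
2.2 [0.5073 0.1335 0.3614] [[-0.895, 0.445, 0.0], [0.445, 0.895, 0.0], [-0.0, 0.0, -1.0]] F [-0.2 -0.7 -0.5] w 1.0 j [-0.6   0.19  0.29  1.64 -0.06  1.32  0.81]
2.25 [0.5073 0.1335 0.3614] [[-0.895, 0.445, 0.0], [0.445, 0.895, 0.0], [-0.0, 0.0, -1.0]] F [ 0.6 -0.1 -0.3] w 0.999 j [-0.6   0.19  0.29  1.64 -0.06  1.32  0.81]
{'intrinsics': array([[289.66613286,   0.        , 319.09820356],
       [  0.        , 289.66613286, 196.97292887],
       [  0.        ,   0.        ,   1.        ]]), 'extrinsics': array([[ 0.44479326,  0.85366091,  0.27096496,  0.43238546],
       [ 0.89563252, -0.42434046, -0.13333254,  0.16919112],
       [ 0.00116062,  0.30199045, -0.95331024,  0.50227085],
       [ 0.        ,  0.        ,  0.        ,  1.        ]])}
```

View pics/w2a.png

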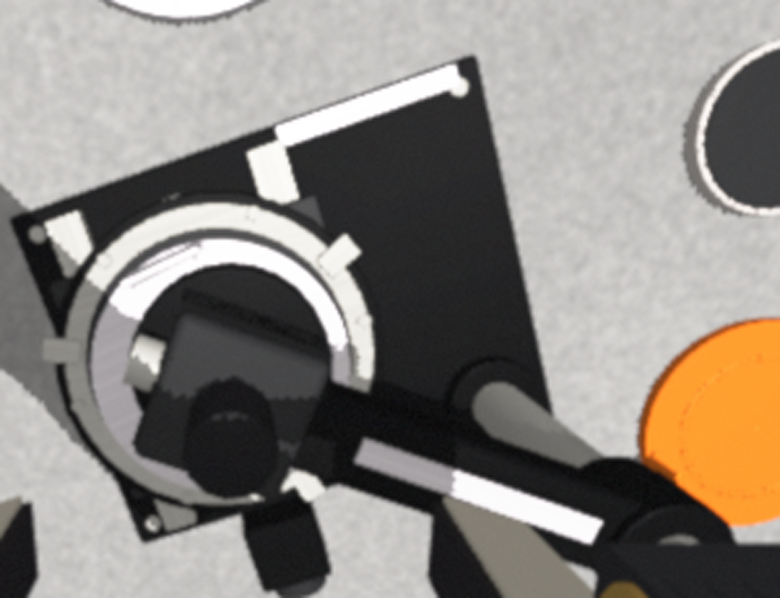

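```bash
python3 -c "
from h import *
W=lambda x,y:(230+x/2.6,40+y/2.6)
print(onz('wrist',*W(230,455),.289).round(4)); print(onz('wrist',*W(690,540),.241).round(4))
for p in [(130,290),(200,243)]: print('tab',onz('wrist',*W(*p),.118).round(4),onz('wrist',*W(*p),.081).round(4))
"
```

```text
[0.5061 0.1323 0.289 ]
[0.6331 0.2672 0.241 ]
tab [0.462  0.0971 0.118 ] [0.4648 0.0902 0.081 ]
tab [0.4569 0.1398 0.118 ] [0.4593 0.137  0.081 ]
```

```bash
python3 -m crank '[[1,0,-0.002,-0.06,0],[1,0,0,-0.06,0],[1,0,0,-0.06,0],[1,0,0,-0.043,0],[1,0,0,0,0],[0,0,0,0,0],[0,0,0,0,0],[0,0,0,0,0]]' 20; python3 -m crank '[[0,0,0,0,0],[0,0,0,0,0],[0,0,0,0,0],[0,0,0,0,0],[0,0,0,0,0],[0,0,0,0,0],[0,0,0,0,0],[0,0,0,0,0]]'
```

```text
clock: 2.92
position: [0.5081, 0.1327, 0.2736]
ee_rot: [0.719, 3.056, 0.002]
force: [0.6, 0.1, -0.1]
width: 0.833
clock: 3.58
position: [0.5073, 0.1326, 0.2721]
ee_rot: [0.719, 3.058, 0.0]
force: [0.7, -0.0, 0.2]
width: 0.32
```

```bash
python3 -c "
from h import *
k=np.array([.5073,.1326]);h=np.array([.6425,.261]);r=k-h;r*=.184/np.linalg.norm(r);h=k-r;print(h)
p=k
for i in range(1,17):
  a=i*.08;q=h+R.from_euler('z',-a).as_matrix()[:2,:2]@r;print(round(a,2),q.round(4),((q-p)/.4).round(3));p=q
"
```

```text
[0.6407196  0.25930915]
0.08 [0.4976 0.1437] [-0.024  0.028]
0.16 [0.4888 0.1555] [-0.022  0.03 ]
0.24 [0.481  0.1679] [-0.02   0.031]
0.32 [0.4742 0.181 ] [-0.017  0.033]
0.4 [0.4685 0.1946] [-0.014  0.034]
0.48 [0.4639 0.2085] [-0.012  0.035]
0.56 [0.4604 0.2228] [-0.009  0.036]
0.64 [0.458  0.2374] [-0.006  0.036]
0.72 [0.4569 0.252 ] [-0.003  0.037]
0.8 [0.4569 0.2667] [0.    0.037]
0.88 [0.4581 0.2814] [0.003 0.037]
0.96 [0.4604 0.2959] [0.006 0.036]
1.04 [0.4639 0.3102] [0.009 0.036]
1.12 [0.4685 0.3242] [0.012 0.035]
1.2 [0.4743 0.3377] [0.014 0.034]
1.28 [0.4811 0.3508] [0.017 0.033]
```

```bash
python3 -m crank '[[0,-0.024,0.028,0,0],[0,-0.022,0.03,0,0],[0,-0.02,0.031,0,0],[0,-0.017,0.033,0,0],[0,-0.014,0.034,0,0],[0,-0.012,0.035,0,0],[0,-0.009,0.036,0,0],[0,-0.006,0.036,0,0]]';  python3 -m crank '[[0,-0.003,0.037,0,0],[0,0,0.037,0,0],[0,0.003,0.037,0,0],[0,0.006,0.036,0,0],[0,0.007,0.027,0,0],[0,0,0,0,0],[0,0,0,0,0],[0,0,0,0,0]]'
```

```text
clock: 4.25
position: [0.4532, 0.2359, 0.2713]
ee_rot: [-0.719, -3.05, 0.01]
force: [-15.9, -7.7, 7.9]
width: 0.319
clock: 4.92
position: [0.46, 0.3086, 0.2708]
ee_rot: [-0.714, -3.054, 0.003]
force: [-8.5, 3.8, -4.3]
width: 0.324
```

```bash
python3 -m crank '[[0,0,0.017,0,0],[0,0.004,0.018,0,0],[0,0.006,0.017,0,0],[0,0.006,0.017,0,0],[0,0,0,0,0],[0,0,0,0,0],[0,0,0,0,0],[0,0,0,0,0]]'
```

```text
clock: 5.58
position: [0.4673, 0.3356, 0.2709]
ee_rot: [-0.716, -3.055, 0.002]
force: [-5.8, 2.7, -6.2]
width: 0.32
```

```bash
python3 -m crank '[[0,0.006,0.014,0,0],[0,0.006,0.014,0,0],[0,0,0,0,0],[0,0,0,0,0],[0,0,0,0,0],[0,0,0,0,0],[0,0,0,0,0],[0,0,0,0,0]]'
```

```text
clock: 6.25
position: [0.4688, 0.3389, 0.2705]
ee_rot: [-0.721, -3.047, 0.024]
force: [-25.9, -25.0, 13.8]
width: 0.325
```

```bash
python3 -m crank '[[1,-0.002,-0.003,0,0],[1,0,0,0,0],[1,0,0,0,0],[1,0,0,0,0],[1,0,0,0,0],[1,0,0,0,0],[1,0,0,0.03,0],[1,0,0,0.09,0]]' ; python3 -m crank '[[1,0,0,0.1,0],[1,0,0,0,0],[1,0,0,0,0],[1,0,0,0,0],[1,0,0,0,0],[1,0,0,0,0],[1,0,0,0,0],[1,0,0,0,0]]' ; python3 -c "
from h import *
snap('top','pics/t3.png');snap('scene','pics/s3.png');snap('wrist','pics/w3.png')
crop('pics/top3.png' if 0 else 'pics/t3.png','pics/t3a.png',185,110,345,260,4.8);crop('pics/s3.png','pics/s3a.png',280,140,480,280,4)"
```

```text
clock: 6.92
position: [0.4716, 0.3438, 0.3162]
ee_rot: [-0.718, -3.054, 0.011]
force: [0.4, -0.6, 0.3]
width: 0.857
clock: 7.58
position: [0.4731, 0.3448, 0.3594]
ee_rot: [-0.719, -3.058, 0.002]
force: [-0.1, -0.1, -1.1]
width: 0.998
```

View pics/t3a.png

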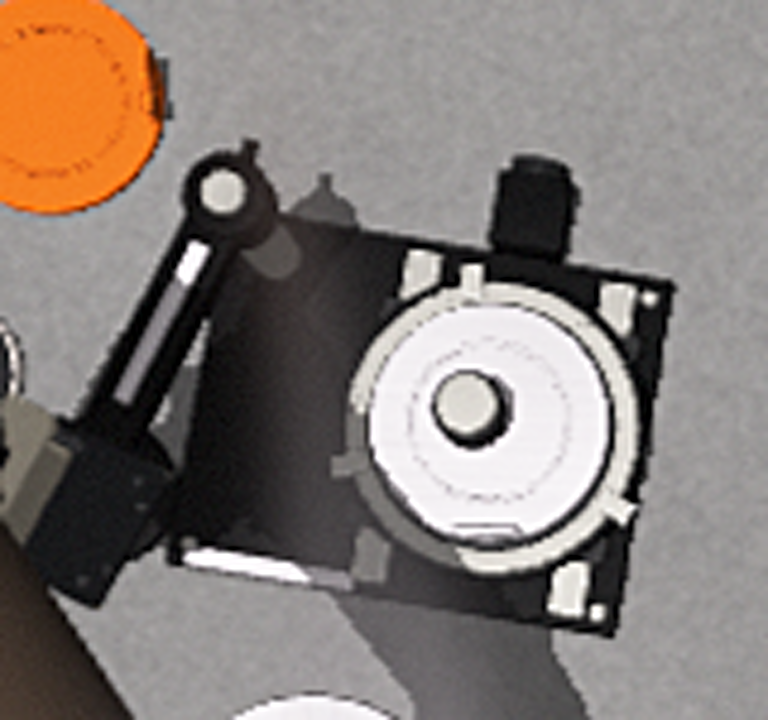

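View pics/s3a.png

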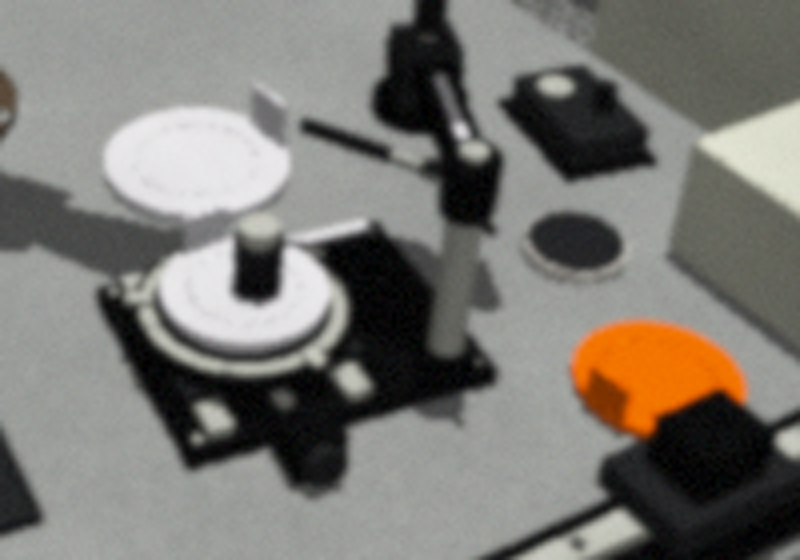

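View pics/w3.png

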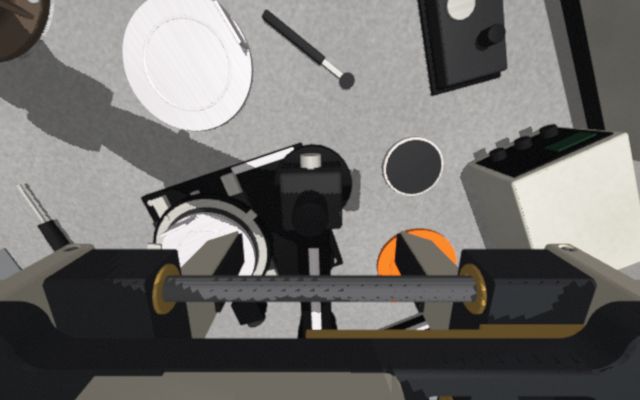

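```bash
python3 -c "
from h import *
st()
print('knob',onz('wrist',312,206,.289).round(4))
T=lambda x,y:(185+(x+.5)/4.8-.5,110+(y+.5)/4.8-.5)
S=lambda x,y:(280+(x+.5)/4-.5,140+(y+.5)/4-.5)
print('lens',onz('top',*T(466,401),.149).round(4),tri(ray('top',*T(466,401)),ray('scene',*S(258,232))).round(4))
print('hinge',onz('top',*T(222,191),.245))
print('platform',onz('top',*T(497,428),.06).round(4))
# cover white disc fit
im=cv2.imread('pics/t3.png');g=im.min(2).astype(np.uint8)
m=(g>215).astype(np.uint8);n,l,s,c=cv2.connectedComponentsWithStats(m)
for i in range(1,n):
  if s[i,4]>80: print(s[i],c[i].round(1))
for p in [(452,535),(522,535),(452,524),(522,524)]: print('tab',onz('top',*T(*p),.118).round(4))
"
```

```text
7.73 [0.4732 0.3449 0.3599] [[-0.895, 0.446, -0.0], [0.446, 0.895, -0.0], [0.0, -0.0, -1.0]] F [-0.3  0.4 -0.4] w 0.999 j [-0.87  0.3   0.2   1.5  -0.06  1.35  0.45]
knob [0.4627 0.3428 0.289 ]
lens [0.5358 0.1252 0.149 ] [0.5362 0.1248 0.1408]
hinge [0.64141553 0.26063187 0.245     ]
platform [0.5289 0.1107 0.06  ]
[147  92  66   3 122] [179.6  93. ]
[224  94 269   8 459] [365.5  97.7]
[ 262  174   49   48 1554] [287.  197.4]
[282 212  35  17 103] [300.6 221.6]
[ 222  255   59   64 2371] [254.  283.6]
[418 277  19  20 105] [424.4 286.8]
tab [0.4565 0.1333 0.118 ]
tab [0.4575 0.0904 0.118 ]
tab [0.4632 0.1335 0.118 ]
tab [0.4643 0.0906 0.118 ]
```

```bash
python3 -m crank '[[1,0.02,-0.07,0,0.093],[1,0.02,-0.08,0,0.093],[1,0.024,-0.08,0,0.093],[1,0.024,-0.08,0,0.093],[1,0.024,-0.08,0,0.092],[1,0.023,-0.08,0,0],[1,0.023,-0.08,0,0],[1,0,0,0,0]]';python3 -m crank '[[1,0,0,0,0],[1,0,0,0,0],[1,0,0,0,0],[1,0,0,0,0],[1,0,0,0,0],[1,0,0,0,0],[1,0,0,0,0],[1,0,0,0,0]]' >/dev/null; python3 -c "
from h import *
st()
snap('wrist','pics/w4.png');crop('pics/w4.png','pics/w4a.png',200,0,460,260,2.3)
print(onz('top',286,197.5,.081))"
```

```text
clock: 8.4
position: [0.5383, 0.1167, 0.3606]
ee_rot: [-0.022, 3.14, -0.005]
force: [0.3, -0.6, -0.2]
width: 0.999
9.07 [0.5364 0.1252 0.3601] [[-1.0, -0.024, -0.0], [-0.024, 1.0, 0.0], [0.0, 0.0, -1.0]] F [-0.4 -0.4 -0.3] w 1.002 j [-0.51  0.24  0.23  1.58 -0.05  1.33  1.33]
[0.53046915 0.11623617 0.081     ]
```

View pics/w4a.png

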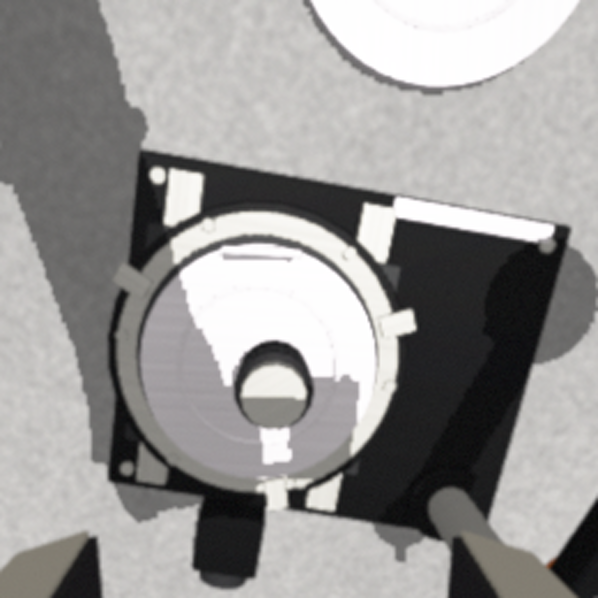

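```bash
python3 -c "
from h import *
W=lambda x,y:(200+(x+.5)/2.3-.5,(y+.5)/2.3-.5)
print('lens',onz('wrist',*W(274,395),.149).round(4))
for p in [(222,258),(294,260)]: print('tab',onz('wrist',*W(*p),.118).round(4))
for p in [(138,355),(378,355),(258,240),(256,477)]: print('disc',onz('wrist',*W(*p),.081).round(4))
"
```

```text
lens [0.5315 0.1243 0.149 ]
tab [0.462  0.0939 0.118 ]
tab [0.4621 0.1336 0.118 ]
disc [0.523  0.0381 0.081 ]
disc [0.5192 0.1897 0.081 ]
disc [0.4519 0.1127 0.081 ]
disc [0.6029 0.114  0.081 ]
```

```bash
python3 -m crank '[[1,-0.004,0,-0.08,0],[1,0,0,-0.09,0],[1,0,0,-0.09,0],[1,0,0,-0.09,0],[1,0,0,-0.09,0],[1,0,0,-0.08,0],[1,0,0,-0.06,0],[1,0,0,-0.0375,0]]' 20;python3 -m crank '[[1,0,0,0,0],[1,0,0,0,0],[0.5,0,0,0,0],[0.5,0,0,0,0],[0.5,0,0,0,0],[0,0,0,0,0],[0,0,0,0,0],[0,0,0,0,0]]'; python3 -m crank '[[0,0,0,0,0],[0,0,0,0,0],[0,0,0,0,0],[0,0,0,0,0],[0,0,0,0,0],[0,0,0,0,0],[0,0,0,0,0],[0,0,0,0,0]]'
```

```text
clock: 9.78
position: [0.5335, 0.1245, 0.1103]
ee_rot: [0.038, -3.138, 0.002]
force: [-0.5, -0.7, 0.8]
width: 0.999
clock: 10.45
position: [0.5351, 0.125, 0.1135]
ee_rot: [-0.038, 3.141, 0.0]
force: [-0.2, -0.5, 0.1]
width: 0.614
clock: 11.12
position: [0.535, 0.1249, 0.1132]
ee_rot: [-0.038, 3.141, 0.0]
force: [-0.5, 0.1, 3.1]
width: 0.484
```

```bash
python3 -m crank '[[0,0,0,0.01,0],[0,0,0,0.02,0],[0,0,0,0.03,0],[0,0,0,0.04,0],[0,0,0,0.04,0],[0,0,0,0.03,0],[0,0,0,0.01,0],[0,0,0,0,0]]'; python3 -c "
from h import *
B=lambda x,y:(345+(x+.5)/3-.5,120+(y+.5)/3-.5)
for p in [(66,157),(173,170),(162,278),(53,265)]: print('tray',onz('top',*B(*p),.014).round(4))
for p in [(217,221),(401,247),(381,434),(192,409)]: print('mat',onz('top',*B(*p),.004).round(4))
"
```

```text
clock: 11.78
position: [0.5355, 0.1251, 0.1864]
ee_rot: [-0.038, 3.139, 0.001]
force: [-0.0, 0.1, -2.8]
width: 0.489
tray [ 0.6253 -0.1344  0.014 ]
tray [ 0.6142 -0.2482  0.014 ]
tray [ 0.4989 -0.2375  0.014 ]
tray [ 0.5099 -0.1223  0.014 ]
mat [ 0.562  -0.2973  0.004 ]
mat [ 0.539  -0.4934  0.004 ]
mat [ 0.3409 -0.4709  0.004 ]
mat [ 0.3623 -0.272   0.004 ]
```

```bash
python3 -m crank '[[0,0.001,-0.015,0,0],[0,0.003,-0.03,0,0],[0,0.004,-0.05,0,0],[0,0.006,-0.065,0,0],[0,0.006,-0.07,0,0],[0,0.006,-0.07,0,0],[0,0.006,-0.07,0,0],[0,0.006,-0.07,0,0]]'; python3 -m crank '[[0,0.006,-0.07,0,0],[0,0.006,-0.07,0,0],[0,0.006,-0.07,0,0],[0,0.005,-0.06,0,0],[0,0.003,-0.04,0,0],[0,0.001,-0.02,0,0],[0,0,-0.007,0,0],[0,0,0,0,0]]'; python3 -m crank '[[0,0,0,0,0],[0,0,0,-0.04,0],[0,0,0,-0.06,0],[0,0,0,-0.07,0],[0,0,0,-0.07,0],[0,0,0,-0.05,0],[0,0,0,-0.03,0],[0,0,0,-0.01,0]]'; python3 -c "
from h import *
snap('scene','pics/s5.png');st()"
```

```text
clock: 12.45
position: [0.5492, -0.0539, 0.1843]
ee_rot: [0.036, -3.14, 0.001]
force: [0.7, 0.3, -2.3]
width: 0.491
clock: 13.12
position: [0.5603, -0.1864, 0.1845]
ee_rot: [0.036, -3.14, -0.001]
force: [0.1, 0.3, -2.5]
width: 0.486
clock: 13.78
position: [0.56, -0.1841, 0.0512]
ee_rot: [0.041, -3.138, -0.002]
force: [-0.6, -0.2, -2.5]
width: 0.485
13.83 [ 0.5604 -0.1846  0.0518] [[-1.0, -0.025, -0.002], [-0.025, 1.0, 0.001], [0.002, 0.001, -1.0]] F [ 0.6 -0.7 -2.2] w 0.487 j [ 0.07  0.61  0.23  1.86 -0.2   0.7   2.01]
```

```bash
python3 -m crank '[[0,0,0,-0.01,0],[0,0,0,-0.008,0],[0,0,0,-0.006,0],[0,0,0,-0.005,0],[0,0,0,-0.004,0],[0,0,0,-0.003,0],[0,0,0,0,0],[0,0,0,0,0]]'; python3 -m crank '[[0,0,0,-0.001,0],[0,0,0,-0.001,0],[0,0,0,-0.001,0],[0,0,0,0,0],[0,0,0,0,0],[0,0,0,0,0],[0,0,0,0,0],[0,0,0,0,0]]'
```

```text
clock: 14.5
position: [0.5609, -0.1859, 0.0388]
ee_rot: [-0.038, 3.141, 0.0]
force: [-0.1, -0.7, -2.9]
width: 0.487
clock: 15.17
position: [0.5609, -0.1859, 0.0375]
ee_rot: [-0.038, 3.141, 0.0]
force: [0.4, 0.2, -2.4]
width: 0.482
```

View pics/s5.png

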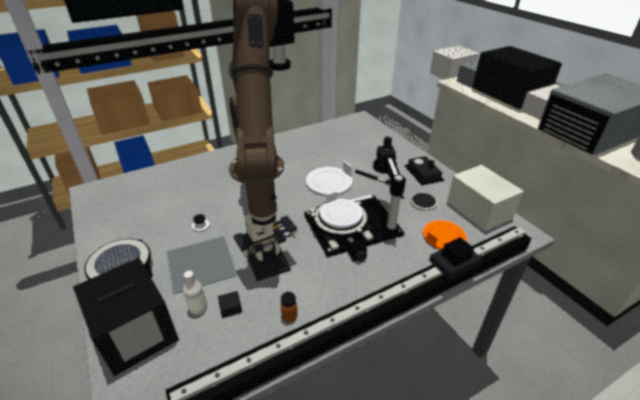

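Not yet in contact (force −2.4 N is the lens weight); I continue down in sub-mm steps.

```bash
python3 -m crank '[[0,0,0,-0.001,0],[0,0,0,-0.001,0],[0,0,0,-0.001,0],[0,0,0,0,0],[0,0,0,0,0],[0,0,0,0,0],[0,0,0,0,0],[0,0,0,0,0]]'; python3 -m crank '[[0,0,0,-0.001,0],[0,0,0,-0.001,0],[0,0,0,-0.001,0],[0,0,0,0,0],[0,0,0,0,0],[0,0,0,0,0],[0,0,0,0,0],[0,0,0,0,0]]'
```

```text
clock: 15.83
position: [0.5609, -0.1859, 0.0363]
ee_rot: [-0.038, 3.141, 0.0]
force: [-0.3, -0.8, -2.6]
width: 0.486
clock: 16.5
position: [0.561, -0.1859, 0.0362]
ee_rot: [-0.038, 3.141, 0.0]
force: [-4.4, 1.4, 11.9]
width: 0.484
```

```bash
python3 -m crank '[[0,0,0,0.002,0],[0,0,0,0,0],[0.6,0,0,0,0],[0.7,0,0,0,0],[0.8,0,0,0,0],[0.8,0,0,0,0],[0.8,0,0,0,0],[0.8,0,0,0,0]]'; python3 -m crank '[[0.8,0,0,0.03,0],[0.8,0,0,0.06,0],[0.8,0,0,0.09,0],[0.8,0,0,0.09,0],[0.8,0,0,0.09,0],[0.8,-0.03,0.08,0.02,0],[0.8,-0.03,0.08,0,0],[0.8,-0.03,0.08,0,0]]'; python3 -c "
from h import *
snap('top','pics/t6.png');snap('scene','pics/s6.png');st()
crop('pics/t6.png','pics/t6a.png',340,120,500,280,3);crop('pics/s6.png','pics/s6a.png',200,180,360,320,4)
a=cv2.imread('pics/t6a.png');b=cv2.imread('pics/s6a.png');h=480;b=cv2.resize(b,(300,262));o=np.zeros((480,780,3),np.uint8);o[:,:480]=a;o[:262,480:]=b;cv2.imwrite('pics/c6.png',o)"
```

```text
clock: 17.17
position: [0.5609, -0.1859, 0.0359]
ee_rot: [0.038, -3.141, -0.0]
force: [0.1, -0.2, -0.5]
width: 0.798
clock: 17.83
position: [0.525, -0.0894, 0.19]
ee_rot: [-0.035, 3.138, -0.0]
force: [0.2, 0.5, -0.1]
width: 0.798
17.93 [ 0.5235 -0.084   0.1889] [[-1.0, -0.031, -0.0], [-0.031, 1.0, 0.003], [0.0, 0.003, -1.0]] F [ 0.5 -1.2  0.3] w 0.803 j [-0.14  0.34  0.26  1.89 -0.11  0.93  1.78]
```

View pics/c6.png

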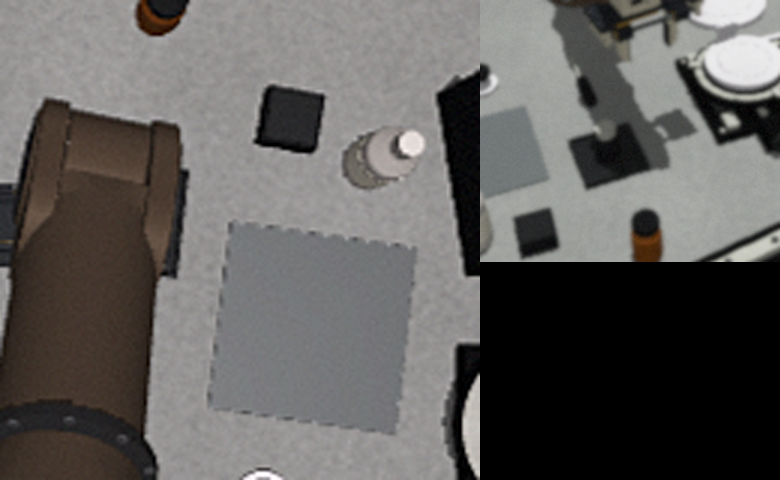

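```bash
python3 -m crank '[[0.8,-0.02,0.07,0.03,0],[0.8,-0.03,0.08,0.03,0],[0.8,-0.03,0.08,0.03,0],[0.8,-0.03,0.08,0.03,0],[0.8,-0.03,0.08,0.03,0],[0.8,-0.02,0.08,0,0],[0.8,0,0.03,0,0],[0.8,0,0,0,0]]';python3 -m crank '[[0.8,0,0,0,0],[0.8,0,0,0,0],[0.8,0,0,0,0],[0.8,0,0,0,0],[0.8,0,0,0,0],[0.8,0,0,0,0],[0.8,0,0,0,0],[0.8,0,0,0,0]]'; python3 -c "
from h import *
st();snap('wrist','pics/w7.png')
crop('pics/w7.png','pics/w7a.png',200,60,440,260,3.2);snap('top','pics/t7.png');crop('pics/t7.png','pics/t7a.png',245,160,325,240,8)"
```

```text
clock: 18.6
position: [0.4605, 0.1136, 0.249]
ee_rot: [-0.046, 3.14, 0.003]
force: [0.5, 0.4, 1.1]
width: 0.801
clock: 19.27
position: [0.4609, 0.11, 0.2479]
ee_rot: [0.037, -3.141, 0.0]
force: [0.8, -0.2, 0.3]
width: 0.795
19.27 [0.4609 0.11   0.2479] [[-1.0, -0.024, -0.0], [-0.024, 1.0, -0.0], [0.0, -0.0, -1.0]] F [ 0.8 -0.2  0.3] w 0.795 j [-0.49  0.18  0.17  1.93 -0.04  1.03  1.29]
```

View pics/w7a.png

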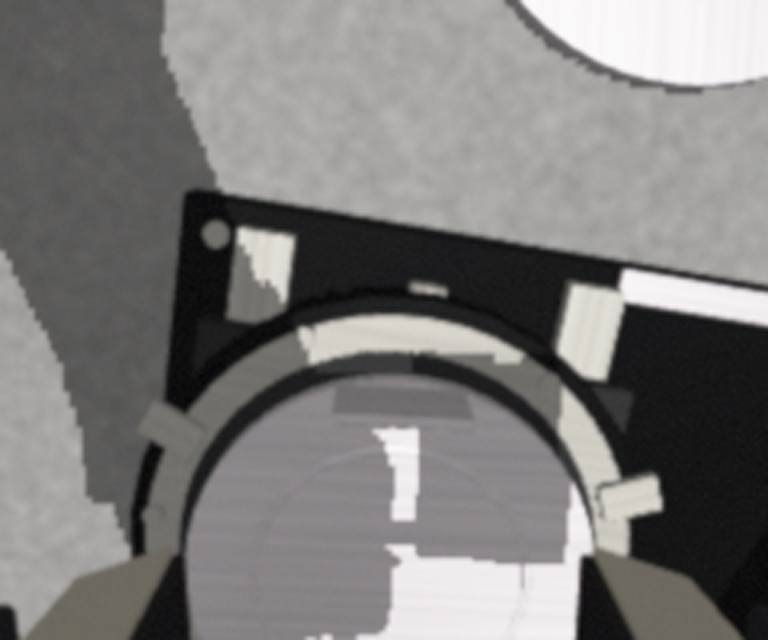

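```bash
python3 -c "
from h import *
W=lambda x,y:(200+(x+.5)/3.2-.5,60+(y+.5)/3.2-.5)
for p in [(333,414),(471,418)]: print('top',onz('wrist',*W(*p),.118).round(4))
for p in [(338,388),(466,389)]: print('base',onz('wrist',*W(*p),.081).round(4))
"
```

```text
top [0.4556 0.0946 0.118 ]
top [0.4559 0.1365 0.118 ]
base [0.457  0.0944 0.081 ]
base [0.4563 0.1383 0.081 ]
```

View pics/t7a.png

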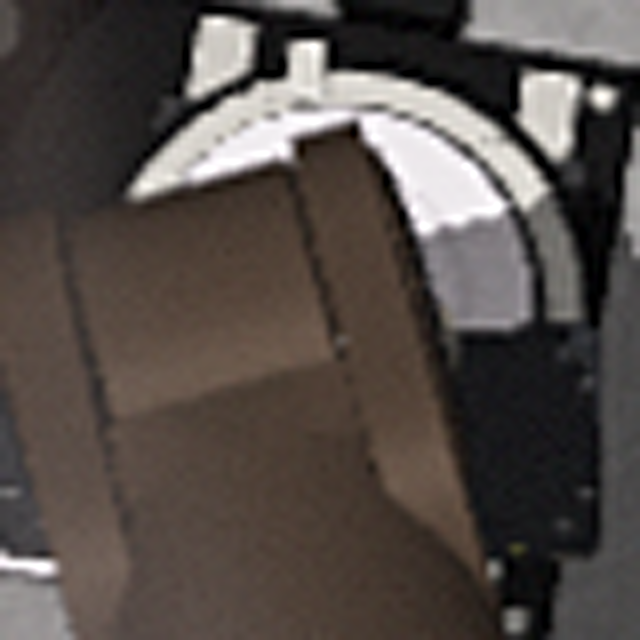

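```bash
python3 -m crank '[[0.8,-0.007,0.014,-0.06,0],[0.8,0,0,-0.08,0],[0.8,0,0,-0.08,0],[0.8,0,0,-0.07,0],[0.8,0,0,-0.045,0],[0.8,0,0,-0.022,0],[0.8,0,0,0,0],[0.8,0,0,0,0]]' 4; python3 -m crank '[[0.7,0,0,0,0],[0.65,0,0,0,0],[0.6,0,0,0,0],[0.55,0,0,0,0],[0.5,0,0,0,0],[0.45,0,0,0,0],[0.4,0,0,0,0],[0.4,0,0,0,0]]'; python3 -m crank '[[0,0,0,0,0],[0,0,0,0,0],[0,0,0,0,0],[0,0,0,0,0],[0,0,0,0,0],[0,0,0,0,0],[0,0,0,0,0],[0,0,0,0,0]]'; python3 -c "
from h import *
st();snap('wrist','pics/w8.png');snap('scene','pics/s8.png');crop('pics/s8.png','pics/s8a.png',280,150,420,270,5)"
```

```text
clock: 20.03
position: [0.4584, 0.1158, 0.1055]
ee_rot: [0.038, -3.141, 0.0]
force: [0.2, -0.1, -0.5]
width: 0.801
clock: 20.7
position: [0.4582, 0.1158, 0.1054]
ee_rot: [-0.038, 3.141, 0.0]
force: [-0.8, 0.6, 3.8]
width: 0.476
clock: 21.37
position: [0.4583, 0.1158, 0.1054]
ee_rot: [-0.038, 3.141, 0.0]
force: [-1.9, 0.4, 5.6]
width: 0.48
21.37 [0.4583 0.1158 0.1054] [[-1.0, -0.024, 0.0], [-0.024, 1.0, 0.0], [-0.0, 0.0, -1.0]] F [-1.9  0.4  5.6] w 0.48 j [-0.47  0.37  0.14  2.1  -0.08  0.67  1.32]
```

View pics/w8.png

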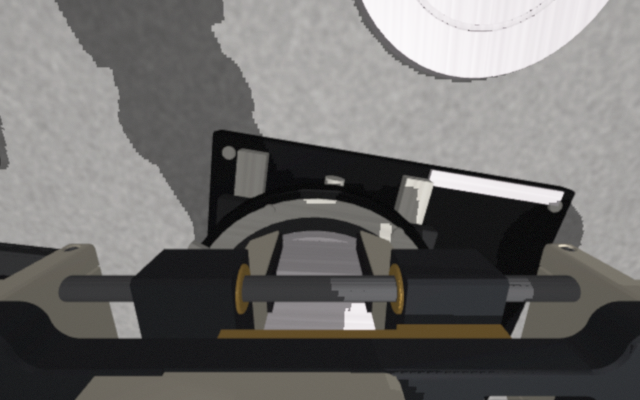

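View pics/s8a.png

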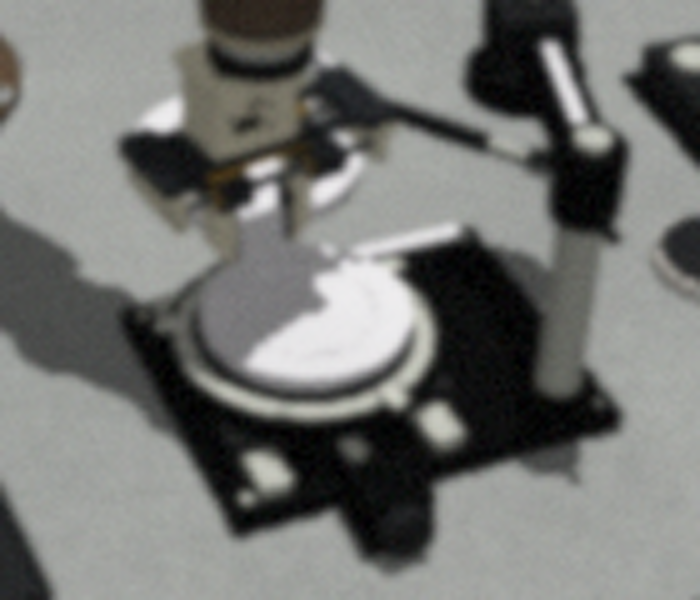

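```bash
python3 -m crank '[[0,0.001,0.0,0.006,0],[0,0.002,0,0.008,0],[0,0.002,0,0.008,0],[0,0.0025,0,0.008,0],[0,0,0,0,0],[0,0,0,0,0],[0,0,0,0,0],[0,0,0,0,0]]'; python3 -c "
from h import *
st();snap('scene','pics/s9.png');crop('pics/s9.png','pics/s9a.png',280,150,420,270,5)"
```

```text
clock: 22.13
position: [0.4612, 0.1157, 0.1171]
ee_rot: [-0.038, 3.141, 0.0]
force: [0.8, -0.7, -0.9]
width: 0.478
22.13 [0.4612 0.1157 0.1171] [[-1.0, -0.024, 0.0], [-0.024, 1.0, 0.0], [-0.0, 0.0, -1.0]] F [ 0.8 -0.7 -0.9] w 0.478 j [-0.47  0.35  0.15  2.09 -0.08  0.71  1.32]
```

View pics/s9a.png

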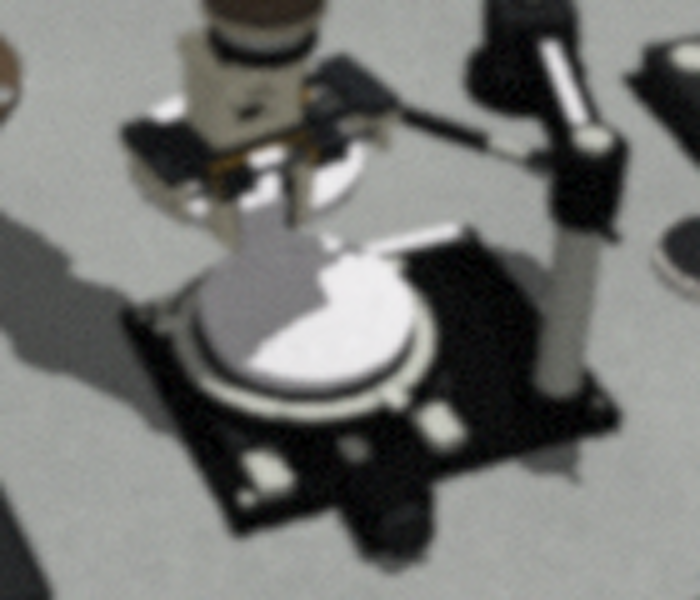

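```bash
python3 -m crank '[[0,0.005,0,0.0147,0],[0,0.0052,0,0.0147,0],[0,0.0062,0,0.0142,0],[0,0.0066,0,0.0141,0],[0,0,0,0,0],[0,0,0,0,0],[0,0,0,0,0],[0,0,0,0,0]]';python3 -m crank '[[0,0.0075,0,0.0137,0],[0,0.0077,0,0.0136,0],[0,0.0043,0,0.0066,0],[0,0,0,0,0],[0,0,0,0,0],[0,0,0,0,0],[0,0,0,0,0],[0,0,0,0,0]]'; python3 -c "
from h import *
st();snap('scene','pics/s10.png');crop('pics/s10.png','pics/s10a.png',280,150,420,270,5)"
```

```text
clock: 22.85
position: [0.4702, 0.1157, 0.1401]
ee_rot: [0.038, -3.141, 0.0]
force: [0.2, 0.2, -1.7]
width: 0.477
clock: 23.52
position: [0.4781, 0.1157, 0.1537]
ee_rot: [0.038, -3.141, -0.0]
force: [-0.5, -0.0, -1.4]
width: 0.479
23.52 [0.4781 0.1157 0.1537] [[-1.0, -0.024, -0.0], [-0.024, 1.0, 0.0], [0.0, 0.0, -1.0]] F [-0.5 -0.  -1.4] w 0.479 j [-0.47  0.32  0.16  2.01 -0.07  0.81  1.32]
```

View pics/s10a.png

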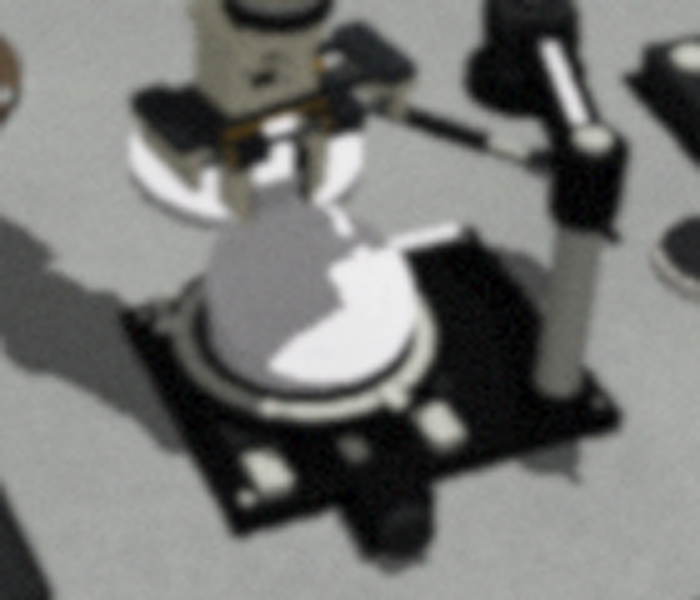

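```bash
python3 -m crank '[[0,0,0,0,0],[0,0,0,0,0],[0,0,0,0,0],[0,0,0,0,0],[0,0,0,0.01,0],[0,0,0,0.01,0],[0,0,0,0.01,0],[0,0,0,0,0]]' 60; python3 -c "
from h import *
st();snap('scene','pics/s11.png');crop('pics/s11.png','pics/s11a.png',280,150,420,270,5)"
```

```text
clock: 24.23
position: [0.4785, 0.1158, 0.1667]
ee_rot: [-0.038, 3.14, 0.001]
force: [0.2, 0.1, -2.2]
width: 0.468
24.23 [0.4785 0.1158 0.1667] [[-1.0, -0.024, 0.001], [-0.024, 1.0, 0.0], [-0.001, 0.0, -1.0]] F [ 0.2  0.1 -2.2] w 0.468 j [-0.47  0.31  0.16  2.   -0.06  0.84  1.32]
```

View pics/s11a.png

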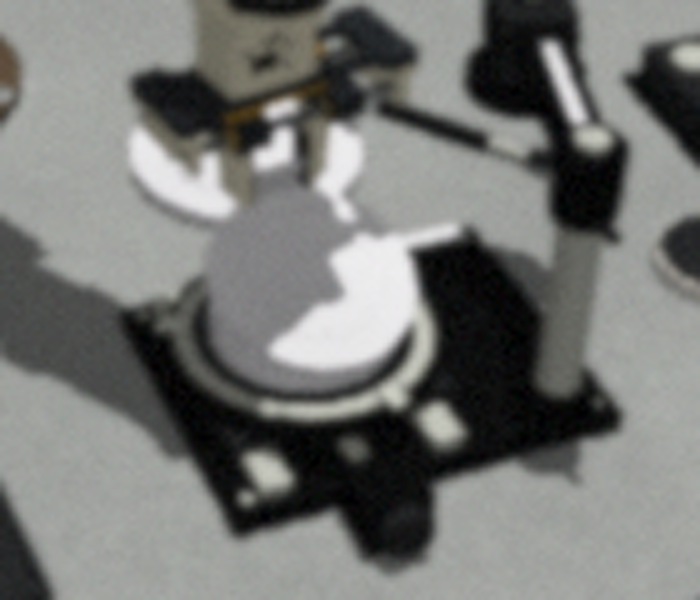

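```bash
python3 -c "
from h import *
a=[]
for n in ('s9','s10','s11'):
  im=cv2.imread(f'pics/{n}.png')[185:240,310:372]; a.append(cv2.resize(im,None,fx=4.2,fy=8,interpolation=cv2.INTER_CUBIC))
cv2.imwrite('pics/c11.png',np.hstack(a))"
```

```text
(no output)
```

View pics/c11.png

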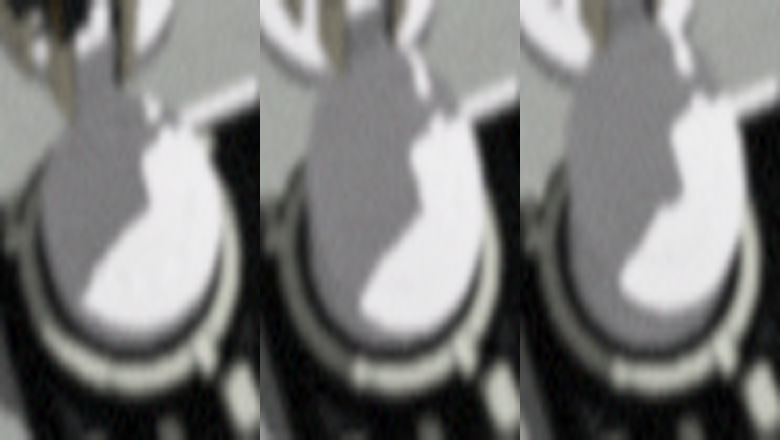

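```bash
python3 -m crank '[[0,0.003,0,0.015,0],[0,0.003,0,0.02,0],[0,0.003,0,0.02,0],[0,0.002,0,0.015,0],[0,0,0,0,0],[0,0,0,0,0],[0,0,0,0,0],[0,0,0,0,0]]' ; python3 -c "
from h import *
st();snap('scene','pics/s12.png');snap('wrist','pics/w12.png');crop('pics/s12.png','pics/s12a.png',280,150,420,270,5)"
```

```text
clock: 24.95
position: [0.4822, 0.1157, 0.1935]
ee_rot: [0.038, -3.141, 0.0]
force: [0.0, -0.0, -1.6]
width: 0.468
24.95 [0.4822 0.1157 0.1935] [[-1.0, -0.024, -0.001], [-0.024, 1.0, -0.0], [0.001, -0.0, -1.0]] F [ 0.  -0.  -1.6] w 0.468 j [-0.48  0.28  0.17  1.96 -0.06  0.91  1.31]
```

View pics/s12a.png

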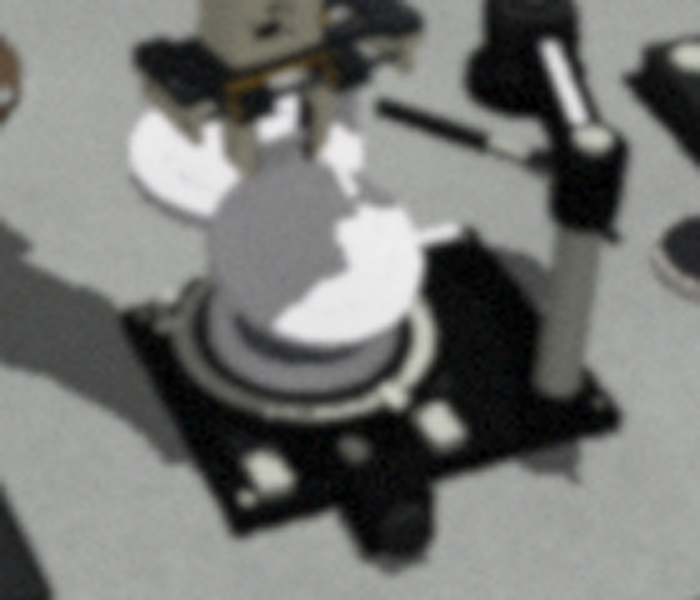

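View pics/w12.png

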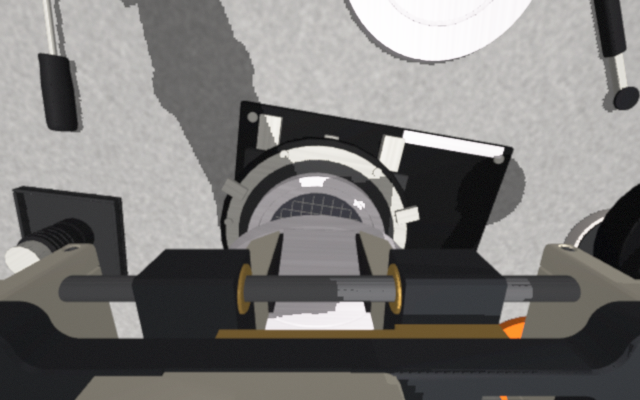

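```bash
python3 -m crank '[[0,0,0,0.02,0],[0,0,0,0.035,0],[0,0,0,0.035,0],[0,-0.002,-0.01,0.025,0],[0,-0.004,-0.025,0.01,0],[0,-0.007,-0.04,0,0],[0,-0.01,-0.055,0,0],[0,-0.011,-0.065,0,0]]';python3 -m crank '[[0,-0.012,-0.07,0,0],[0,-0.012,-0.07,0,0],[0,-0.012,-0.07,0,0],[0,-0.012,-0.07,0,0],[0,-0.012,-0.07,0,0],[0,-0.012,-0.07,0,0],[0,-0.012,-0.07,0,0],[0,-0.012,-0.07,0,0]]'; python3 -m crank '[[0,-0.012,-0.07,0,0],[0,-0.012,-0.07,0,0],[0,-0.012,-0.07,0,0],[0,-0.012,-0.07,0,0],[0,-0.011,-0.06,0,0],[0,-0.01,-0.04,0,0],[0,-0.005,-0.02,0,0],[0,0,-0.005,0,0]]';python3 -m crank '[[0,0,0,0,0],[0,0,0,0,0],[0,0,0,0,0],[0,0,0,0,0],[0,0,0,0,0],[0,0,0,0,0],[0,0,0,0,0],[0,0,0,0,0]]'; python3 -c "
from h import *
st();snap('scene','pics/s13.png');snap('wrist','pics/w13.png');crop('pics/s13.png','pics/s13a.png',150,150,310,270,5)"
```

```text
clock: 25.72
position: [0.4684, 0.037, 0.2437]
ee_rot: [0.04, -3.141, -0.0]
force: [0.3, -0.1, -1.8]
width: 0.468
clock: 26.38
position: [0.4291, -0.1883, 0.2437]
ee_rot: [0.037, -3.141, -0.0]
force: [0.4, -1.0, -1.0]
width: 0.464
clock: 27.05
position: [0.3993, -0.3501, 0.2436]
ee_rot: [0.033, -3.141, 0.001]
force: [-0.6, 0.1, -0.9]
width: 0.47
clock: 27.72
position: [0.401, -0.3481, 0.2438]
ee_rot: [-0.038, 3.141, 0.0]
force: [0.2, -0.1, -1.8]
width: 0.469
27.72 [ 0.401  -0.3481  0.2438] [[-1.0, -0.024, 0.0], [-0.024, 1.0, 0.0], [-0.0, 0.0, -1.0]] F [ 0.2 -0.1 -1.8] w 0.469 j [ 0.24  0.29  0.48  1.83 -0.15  1.05  2.37]
```

View pics/s13a.png

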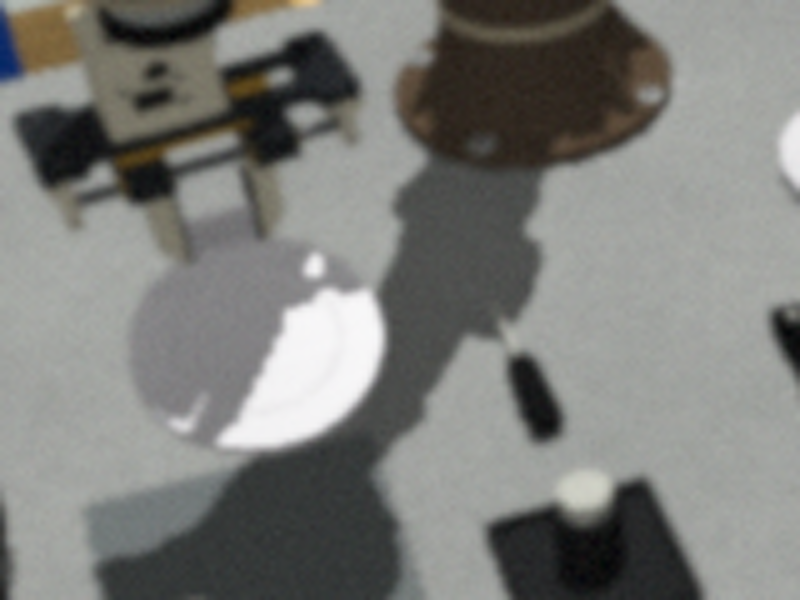

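View pics/w13.png

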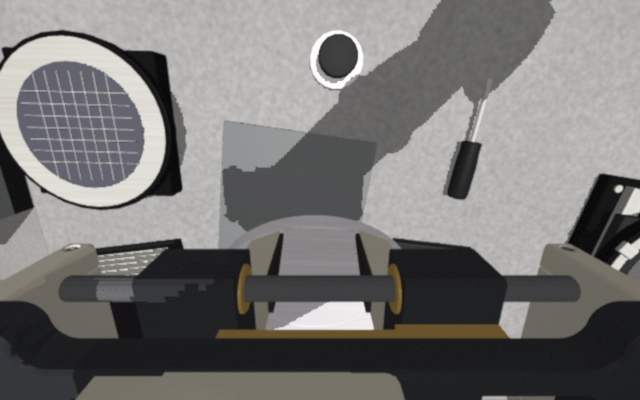

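```bash
python3 -m crank '[[0,0,-0.02,-0.02,0],[0,0,-0.03,-0.05,0],[0,0,-0.025,-0.07,0],[0,0,-0.013,-0.08,0],[0,0,0,-0.07,0],[0,0,0,-0.04,0],[0,0,0,-0.02,0],[0,0,0,-0.01,0]]';python3 -m crank '[[0,0,0,0,0],[0,0,0,0,0],[0,0,0,-0.006,0],[0,0,0,-0.006,0],[0,0,0,0,0],[0,0,0,0,0],[0,0,0,0,0],[0,0,0,0,0]]'; python3 -c "
from h import *
st();snap('scene','pics/s14.png');crop('pics/s14.png','pics/s14a.png',150,190,270,310,5)"
```

```text
clock: 28.48
position: [0.4001, -0.3835, 0.0982]
ee_rot: [0.037, -3.139, -0.002]
force: [0.5, -0.0, -1.3]
width: 0.467
clock: 29.15
position: [0.401, -0.3835, 0.0952]
ee_rot: [-0.038, 3.141, -0.0]
force: [0.0, -0.1, -0.7]
width: 0.464
29.15 [ 0.401  -0.3835  0.0952] [[-1.0, -0.024, 0.0], [-0.024, 1.0, -0.0], [-0.0, -0.0, -1.0]] F [ 0.  -0.1 -0.7] w 0.464 j [ 0.37  0.51  0.41  1.93 -0.29  0.75  2.54]
```

View pics/s14a.png

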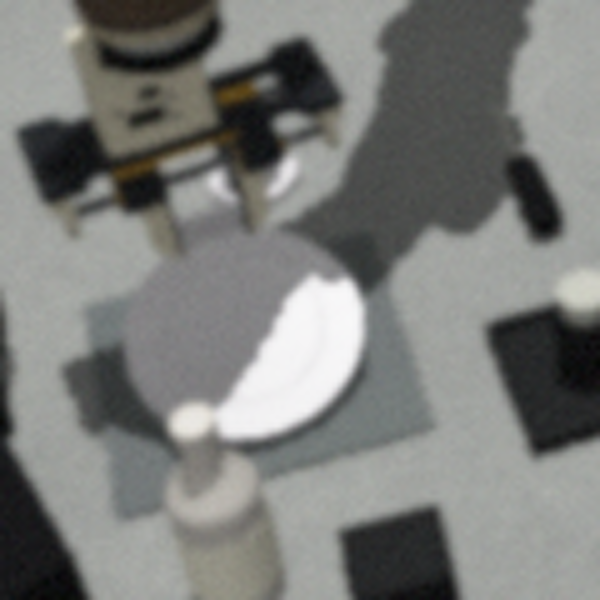

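```bash
python3 -m crank '[[0,0,0,-0.004,0],[0,0,0,-0.004,0],[0,0,0,0,0],[0,0,0,0,0],[0,0,0,0,0],[0,0,0,0,0],[0,0,0,0,0],[0,0,0,0,0]]';python3 -m crank '[[0,0,0,-0.004,0],[0,0,0,-0.004,0],[0,0,0,0,0],[0,0,0,0,0],[0,0,0,0,0],[0,0,0,0,0],[0,0,0,0,0],[0,0,0,0,0]]';python3 -m crank '[[0,0,0,-0.004,0],[0,0,0,-0.004,0],[0,0,0,0,0],[0,0,0,0,0],[0,0,0,0,0],[0,0,0,0,0],[0,0,0,0,0],[0,0,0,0,0]]'
```

```text
clock: 29.87
position: [0.4009, -0.3835, 0.0918]
ee_rot: [-0.038, 3.141, 0.0]
force: [0.0, 1.1, -0.8]
width: 0.466
clock: 30.53
position: [0.4008, -0.3836, 0.0887]
ee_rot: [-0.037, 3.141, -0.0]
force: [-0.9, -1.4, 2.1]
width: 0.465
clock: 31.2
position: [0.4008, -0.3837, 0.0855]
ee_rot: [-0.037, 3.141, -0.0]
force: [-2.5, 0.5, 6.2]
width: 0.463
```

```bash
python3 -m crank '[[0,0,0,0,0],[0,0,0,0,0],[0,0,0,0,0],[0,0,0,0,0],[0,-0.0085,0,-0.013,0],[0,-0.0085,0,-0.014,0],[0,0,0,0,0],[0,0,0,0,0]]' 5;python3 -m crank '[[0,-0.0075,0,-0.0145,0],[0,-0.0075,0,-0.0145,0],[0,0,0,0,0],[0,0,0,0,0],[0,-0.006,0,-0.015,0],[0,-0.006,0,-0.015,0],[0,0,0,0,0],[0,0,0,0,0]]';python3 -c "
from h import *
st();snap('scene','pics/s15.png');crop('pics/s15.png','pics/s15a.png',150,190,270,310,5)"
```

```text
clock: 31.87
position: [0.3933, -0.3831, 0.074]
ee_rot: [0.037, -3.14, -0.002]
force: [0.1, 0.1, -1.0]
width: 0.478
clock: 32.53
position: [0.3828, -0.3833, 0.0505]
ee_rot: [0.037, -3.141, -0.001]
force: [-1.0, 0.7, -0.8]
width: 0.476
32.53 [ 0.3828 -0.3833  0.0505] [[-1.0, -0.024, -0.001], [-0.024, 1.0, 0.001], [0.001, 0.001, -1.0]] F [-1.   0.7 -0.8] w 0.476 j [ 0.42  0.56  0.37  1.99 -0.33  0.64  2.6 ]
```

View pics/s15a.png

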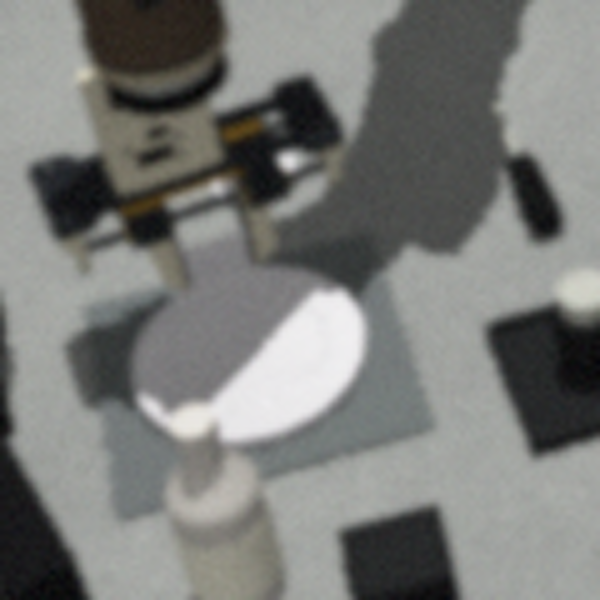

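```bash
python3 -m crank '[[0,-0.003,0,-0.008,0],[0,-0.002,0,-0.008,0],[0,-0.002,0,-0.006,0],[0,-0.001,0,-0.003,0],[0,0,0,0,0],[0,0,0,0,0],[0,0,0,0,0],[0,0,0,0,0]]'; python3 -m crank '[[0,0,0,-0.0015,0],[0,0,0,-0.0015,0],[0,0,0,0,0],[0,0,0,0,0],[0,0,0,0,0],[0,0,0,0,0],[0,0,0,0,0],[0,0,0,0,0]]'
```

```text
clock: 33.25
position: [0.3801, -0.3834, 0.041]
ee_rot: [0.038, -3.141, -0.0]
force: [0.4, -0.6, -1.6]
width: 0.474
clock: 33.92
position: [0.3802, -0.3835, 0.0401]
ee_rot: [-0.038, 3.141, -0.0]
force: [-0.3, 1.3, 4.9]
width: 0.482
```

```bash
python3 -m crank '[[0.5,0,0,0,0],[0.55,0,0,0,0],[0.6,0,0,0,0],[0.7,0,0,0,0],[0.8,0,0,0,0],[0.8,0,0,0,0],[0.8,0,0,0.03,0],[0.8,0,0,0.06,0]]'; python3 -m crank '[[0.8,0,0,0.08,0],[0.8,0,0,0.09,0],[0.8,-0.02,0.08,0.05,0],[0.8,-0.02,0.09,0.03,0],[0.8,-0.02,0.09,0.03,0],[0.8,-0.02,0.09,0,0],[0.8,0,0.05,0,0],[0.8,0,0.02,0,0]]'; python3 -c "
from h import *
st();snap('scene','pics/s16.png');snap('top','pics/t16.png');snap('wrist','pics/w16.png')"
```

```text
clock: 34.58
position: [0.3788, -0.3822, 0.0741]
ee_rot: [0.038, -3.138, -0.005]
force: [0.6, -0.1, 0.6]
width: 0.8
clock: 35.25
position: [0.3476, -0.2123, 0.1879]
ee_rot: [-0.043, 3.141, 0.003]
force: [-0.1, -0.6, 0.5]
width: 0.799
35.25 [ 0.3476 -0.2123  0.1879] [[-1.0, -0.027, 0.0], [-0.027, 1.0, 0.002], [-0.0, 0.002, -1.0]] F [-0.1 -0.6  0.5] w 0.799 j [ 0.03  0.14  0.44  2.17 -0.08  0.85  2.12]
```

View pics/s16.png

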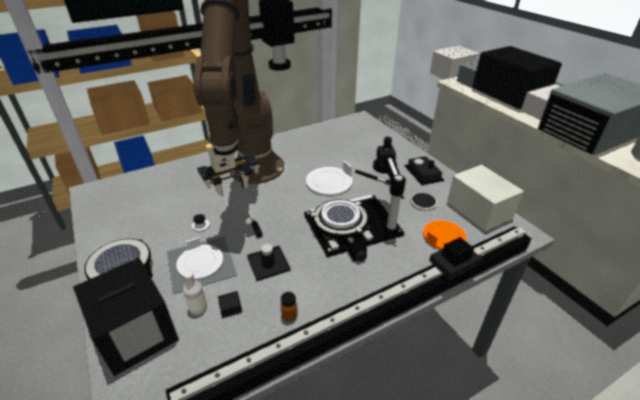

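View pics/t16.png

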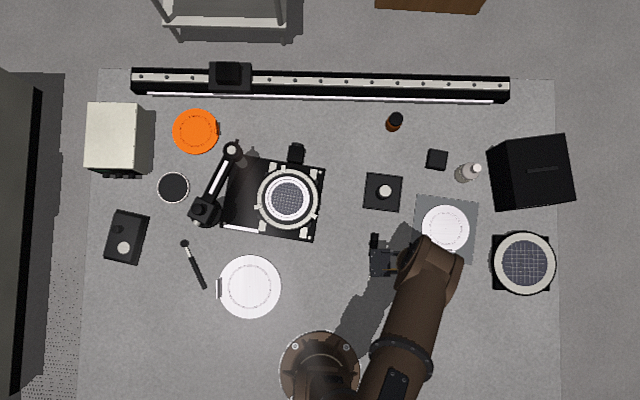

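View pics/w16.png

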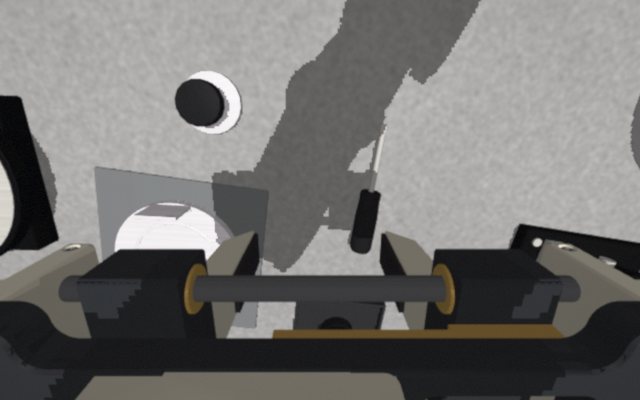

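```bash
python3 -c "
from h import *
crop('pics/t16.png','pics/t16a.png',190,135,230,235,6);crop('pics/t16.png','pics/t16b.png',360,160,490,270,6)
E=cv2.imread('pics/t16a.png');F=cv2.imread('pics/t16b.png')
F=F[:600];o=np.zeros((600,800,3),np.uint8)
E=cv2.resize(E,(0,0),fx=1,fy=1);o[:,:240]=E;F=cv2.resize(F,(560,474));o[:474,240:]=F;cv2.imwrite('pics/c16.png',o)"
```

```text
(no output)
```

View pics/c16.png

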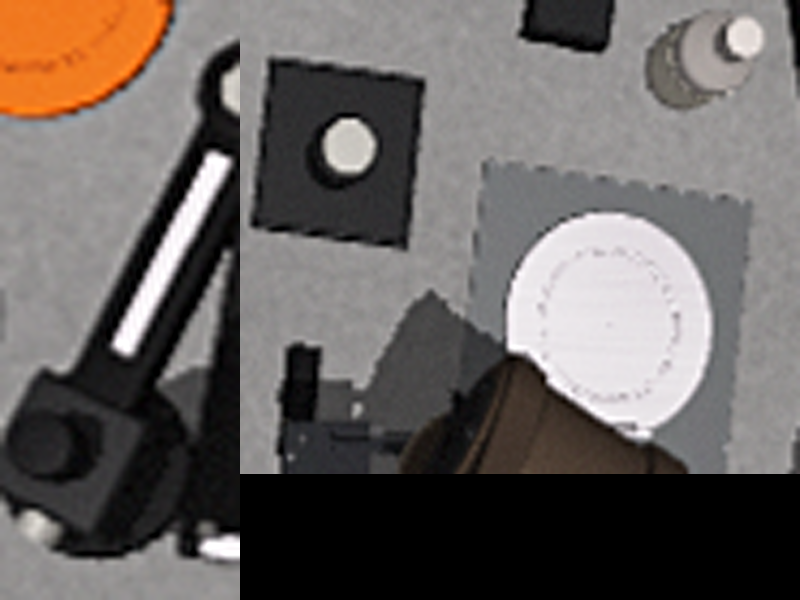

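```bash
python3 -c "
from h import *
k=onz('top',190+60/6-.4,135+440/6-.4,.289);h=np.array([.6415,.2605]);c=np.array([.529,.1125]);a=k[:2]-h;b=c-h
print(k,np.linalg.norm(a),(np.arctan2(b[1],b[0])-np.arctan2(a[1],a[0]))%(2*np.pi))
o1=onz('top',190+220/6,135+158/6,.235)[:2];o2=onz('top',190+125/6,135+350/6,.235)[:2];d=o2-o1;print((np.arctan2(b[1],b[0])-np.arctan2(d[1],d[0]))%(2*np.pi))
arm.sign_off()"
```

```text
[0.4763153  0.32795603 0.289     ] 0.17842729780585226 1.308538905518791
1.337370164974013
the job is handed in; nothing more can be done
```

The job is done and handed in at about 35 s of the 72 s allowed; no verdict came back.

- **Head:** I gripped the knob and swung the head until it hit the stop, where it moved only about 4 mm of a 12 mm push with roughly 36 N felt. Afterwards the pictures gave 1.31 rad from the knob and 1.34 rad from the arm, and the gripped position at the stop gave 1.35 rad. That spread is within my pixel error of the 1.35 stop.
- **Lens:** I lowered it onto the tray floor, with a brief contact of about 14 N. It was upright, roughly in the middle of the tray, in the last top and scene pictures.
- **Cover:** I gripped the tab by its side edges at a light 4 N and rocked the cover about 20° on its far edge. I then tightened to 60 N and lifted it clear. It was set far edge first on the mat and rolled down flat, with contact forces up to about 8 N.
- **Last checks:** The cover lies wholly on the mat, tab up, with visible mat on every side that can be seen; the arm hid part of its near edge in the top view. The wafer is bare, and I saw no sign of contact with it. Everything else looks unmoved and the gripper is clear.

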